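# Unpack the slicer plates for washing

## Robot

A 7-joint arm with a two-finger parallel gripper is mounted at the origin on the work surface. World frame = base frame: x ahead of the robot, y to its left, z up, the work surface at z = 0. Lengths are in m, angles in rad, forces in N, time in s.
With the tool pointing down it reaches from about 0.375 to 0.925 m from the base axis. Payload 3.1 kg.
Tool frame: the origin (TCP) lies between the finger pads; the fingertips stand 19 mm ahead of it and the grasp point (between the pads) is the TCP; z points along the fingers, y is the direction in which the jaws open and shut (so a half turn about z gives the same grasp; the last joint's range is limited). The gripper opens to 85 mm and grips with 20 to 120 N. Pads are 22 mm wide; open, the fingers measure 114 mm over their backs; the gripper's body (76 mm by 85 mm) begins 54 mm behind the grasp point. The pads swing forward as they close: fully open they stand 13 mm farther back than shut.
Start: joints at [-1.329, 0.383, 0.044, 1.598, -0.018, 1.161, -0.05], TCP at [0.217, 0.613, 0.25] pointing down, gripper open.
Joint ranges: [-2.61, 2.61], [-0.41, 2.15], [-1.48, 1.57], [0, 2.5], [-1.57, 4.71], [0.05, 1.97], [-2.85, 2.85]. Speed limits (rad/s): [2.79, 2.79, 3.14, 3.14, 3.14, 3.14, 3.14].

## Interface

Orientations are given as a unit quaternion [x, y, z, w].
In Python, from bench import move_ptp, movel, move_j, move_gripper, pause, inverse_kinematics, read_camera, camera_params, MotionError, sign_off, look_for, tip_of, read_time_s, read_qpos, read_joint_vel, read_effort, read_eef_pos, read_tcp_rot, read_ft_force, read_ft_torque, read_finger_gap gives the robot as it stands. Calls block until the motion is done:
- move_ptp(position, orientation): joint-space move of the TCP to a pose.
- movel(position, orientation=None, speed=0.15): straight line of the TCP; orientation=None keeps the orientation; speed is the mean speed in m/s.
- move_j(angles): joint-space move.
- move_gripper(opening, effort=None): finger opening in m; effort is the grip in N (None keeps the last); returns when the fingers have stopped.
- pause(seconds).
- inverse_kinematics(position, orientation): joint angles nearest the present ones, or None.
- read_camera(name): name is "side" or "top"; returns the picture (420x560x3 uint8, red, green, blue); there is no depth.
- camera_params(name): a dict with "K" (3x3 intrinsics, pixels), "dist_coeffs" ([k1, k2, p1, p2, k3] as OpenCV has them; the pictures are not rectified), "camera_from_world" (4x4, takes a point from world to camera coordinates). Camera axes: x right, y down, z forward; pixel columns grow to the right and rows downward; lengths in m; the calibration is good to about 2 mm. A picture is of the moment at which its call begins. camera_params takes no time and is no camera call.
A pose or a line that the arm cannot do raises MotionError and nothing moves.
- sign_off(): hands the job in, once; it reports no verdict.
Trained networks look in the newest picture that a camera, given by its name, has taken for a name from the list of things; names that differ only in an ending like _2 or _b are one class to them, and where a whole thing is asked for, a point or a joint stands for the part that bears it (a point fixed in the world has none). Each returns a list of dicts, best first, with "confidence" (0 to 1); they miss things now and then, are a little off and sometimes report something else, mostly with a low value. They report only what shows in the picture. A call takes as long as a camera call. They do not tell look-alikes from the thing itself.
- look_for(camera, name): "at" ([column, row] in pixels, amid what is visible of it).
- tip_of(camera, name): "at" ([column, row] in pixels: a listed point, or the origin of a listed thing).
Readings, each from a call of its own:
- read_time_s(): time.
- read_qpos(): joint angles.
- read_joint_vel(): joint speeds.
- read_effort(): joint torques, N m.
- read_eef_pos(): TCP position.
- read_tcp_rot(): TCP orientation.
- read_ft_force(): force on the tool from outside, world axes, zero at the start.
- read_ft_torque(): the same for the moment, N m.
- read_finger_gap(): finger opening in m.
Only numpy, scipy, OpenCV 4.12 (cv2) and the standard library are available. Lean on these libraries where they do the work, as an engineer would, in place of code of your own. Each camera call takes 0.05 s, during which the arm holds its last target. There are 200 camera calls.

## Task

Swing both flaps of the cardboard carton wide open, slide every slicer plate up out of its foam slot and lay it flat on the floor of the metal tray (plates may overlap, but none may rest on the tray's rim). When all the plates are in the tray, fold both flaps of the empty carton shut again. Leave the bowl, the onion and the mug where they are.

Things in the scene. Friction and masses are not known exactly. Their poses are not given: they have to be found in the camera images.
- carton: Open cardboard carton, fixed to the table, 104 (its x) x 232 (its y) mm outside, 110 mm high to the rim, walls and floor 4 mm; origin at the middle of its underside, z up. Two flaps are hinged on the rim of its long sides, at x = -52 and +52 mm; shut, they leave a 32 mm gap between their edges.
- insert (a point): Middle of the top face of the grey foam insert in the carton, 50 mm above the table; axes as the carton's. Five slots at carton y = -84, -42, 0, 42 and 84 mm, each 11 mm wide (along y), 96 mm long (along x), down to the carton's floor. Plates stand in some of them, thickness along the carton's y.
- flap_near (a joint): Cardboard flap on the carton's near side (x = -52 mm, towards the robot), hinged at the rim; 36 mm from hinge to free edge, 228 long, 4 thick. Angle in rad: 0 = shut (level, pointing inwards), 1.57 = upright, 2.4 = stop, leaning outwards. A stiff crease holds it where it is left; 1 to 3 N moves it. Starts ajar, 0.5 to 0.9.
- flap_far (a joint): Cardboard flap on the carton's far side (x = +52 mm, away from the robot), hinged at the rim; 36 mm from hinge to free edge, 228 long, 4 thick. Angle in rad: 0 = shut (level, pointing inwards), 1.57 = upright, 2.4 = stop, leaning outwards. A stiff crease holds it where it is left; 1 to 3 N moves it. Starts ajar, 0.5 to 0.9.
- flap_near_edge (a point): Middle of the free edge of the near flap.
- flap_far_edge (a point): Middle of the free edge of the far flap.
- plate_red: Vegetable-slicer insert plate with a red plastic frame and a steel middle with dark cross bars. Rigid, 64 wide (its x) x 8 thick (its y) x 98 mm high (its z), about 90 g; origin at its very middle. Starts upright in one of the carton's slots, top edge about 8 mm below the rim; may be absent.
- plate_yellow: Vegetable-slicer insert plate with a yellow plastic frame and a steel middle with small dark round holes. Rigid, 64 wide (its x) x 8 thick (its y) x 98 mm high (its z), about 90 g; origin at its very middle. Starts upright in one of the carton's slots, top edge about 8 mm below the rim; may be absent.
- plate_green: Vegetable-slicer insert plate with a green plastic frame and a steel middle with large dark round holes. Rigid, 64 wide (its x) x 8 thick (its y) x 98 mm high (its z), about 90 g; origin at its very middle. Starts upright in one of the carton's slots, top edge about 8 mm below the rim; may be absent.
- plate_blue: Vegetable-slicer insert plate with a blue plastic frame and a steel middle with dark cross bars. Rigid, 64 wide (its x) x 8 thick (its y) x 98 mm high (its z), about 90 g; origin at its very middle. Starts upright in one of the carton's slots, top edge about 8 mm below the rim; may be absent.
- plate_white: Vegetable-slicer insert plate with a white plastic frame and a steel middle with small dark round holes. Rigid, 64 wide (its x) x 8 thick (its y) x 98 mm high (its z), about 90 g; origin at its very middle. Starts upright in one of the carton's slots, top edge about 8 mm below the rim; may be absent.
- tray: Loose metal oven tray, 230 (its x) x 320 (its y) mm, walls 4 mm thick and 40 mm high, with a 7 mm lip outwards at the top that is only seen, floor 4 mm thick; 0.7 kg; origin at the middle of its underside, z up. It can be knocked a few cm aside.
- bowl: Steel bowl of potatoes, 170 mm across, 75 mm high, on the table beyond the carton; origin at the middle of its underside. Leave alone.
- onion: Peeled onion, 82 mm across, 74 mm high; origin at the middle of its underside. Leave alone.
- mug: Blue mug, 76 mm across, 90 mm high; origin at the middle of its underside. Leave alone.
Not all that is in view belongs to the job. Of the things that look like the plate_red, the larger one is meant.

How it is judged:
By the outcome, as a careful person would: the job done as asked, in the order asked, and still so for the second after the job is handed in, with the robot touching nothing.
Of plate_red, plate_yellow, plate_green, plate_blue, plate_white only 3 to 5 are there at a start; the rules pass over those that are not, and their reading is None.
At some moment in a run one of tray may be knocked a few centimetres aside while the robot is not near it.
Once in a run the grip may slacken for a moment while it holds something.
It also fails if it takes over 210 s, if anything falls off the work surface, if the arm or the gripper's body presses on something with over 40 N, if the wrist force passes 120 N, or if a joint passes its speed limit or range.

## Working session

There is one attempt and no reset: what is moved stays moved. The work goes in short steps, each a Python script; the robot and the scene stay as the last script left them, time stands still between calls to the robot, and variables do not carry over. Pictures are saved under pics/ and viewed, about 12 in all and at most 16, crops included, and the job is handed in when it is done.

```bash
ls; mkdir -p pics
python3 - <<'E'
from bench import *
import cv2,numpy as np
for c in("top","side"):
    im=read_camera(c); cv2.imwrite(f"pics/{c}0.png",cv2.cvtColor(im,cv2.COLOR_RGB2BGR))
    p=camera_params(c); print(c,np.round(p["K"],1).tolist(),p["dist_coeffs"],np.round(np.linalg.inv(p["camera_from_world"]),3).tolist())
    for n in["carton","insert","flap_near_edge","flap_far_edge","plate_red","plate_yellow","plate_green","plate_blue","plate_white","tray","bowl","onion","mug"]:
        print(n,[(np.round(d["at"]).astype(int).tolist(),round(d["confidence"],2)) for d in tip_of(c,n)][:4])
print(read_time_s(),read_tcp_rot(),read_qpos(),read_eef_pos())
E
```

```text
pics
top [[470.3, 0.0, 275.2], [0.0, 470.3, 212.6], [0.0, 0.0, 1.0]] [-0.04191566  0.          0.          0.          0.        ] [[-0.029, -0.98, 0.196, 0.385], [-1.0, 0.03, 0.004, 0.047], [-0.01, -0.196, -0.981, 1.208], [0.0, 0.0, 0.0, 1.0]]
carton [([217, 252], 0.62)]
insert [([217, 252], 0.56)]
flap_near_edge [([214, 250], 0.94)]
flap_far_edge [([213, 229], 0.96)]
plate_red [([202, 247], 0.56), ([237, 247], 0.42)]
plate_yellow [([238, 244], 0.51)]
plate_green [([217, 250], 0.71)]
plate_blue [([250, 244], 0.64)]
plate_white [([215, 250], 0.41)]
tray [([393, 260], 0.6)]
bowl []
onion [([297, 160], 0.67), ([214, 250], 0.58), ([215, 250], 0.22)]
mug [([360, 153], 0.91)]
side [[384.0, 0.0, 278.0], [0.0, 384.0, 211.4], [0.0, 0.0, 1.0]] [0.00137693 0.         0.         0.         0.        ] [[-0.994, -0.068, 0.085, 0.515], [-0.109, 0.672, -0.733, 0.679], [-0.008, -0.738, -0.675, 0.69], [0.0, 0.0, 0.0, 1.0]]
carton [([297, 296], 0.94), ([314, 254], 0.75)]
insert []
flap_near_edge [([315, 251], 0.95)]
flap_far_edge [([282, 250], 0.76), ([296, 249], 0.72), ([298, 294], 0.26)]
plate_red [([351, 295], 0.72), ([298, 295], 0.64)]
plate_yellow [([297, 268], 0.8)]
plate_green [([292, 282], 0.73), ([314, 254], 0.27)]
plate_blue [([300, 249], 0.98)]
plate_white []
tray [([284, 252], 0.47), ([301, 268], 0.47)]
bowl [([190, 290], 0.72)]
onion [([214, 224], 0.79), ([294, 280], 0.57), ([298, 297], 0.5)]
mug [([220, 184], 0.62)]
1.4 [ 1.69068874e-01  9.85604237e-01 -5.62126578e-05 -2.16427482e-05] [-1.32879523  0.38292985  0.04392474  1.59796162 -0.01792023  1.16121077
 -0.04988262] [0.21662476 0.61280563 0.25022163]
```

View pics/top0.png

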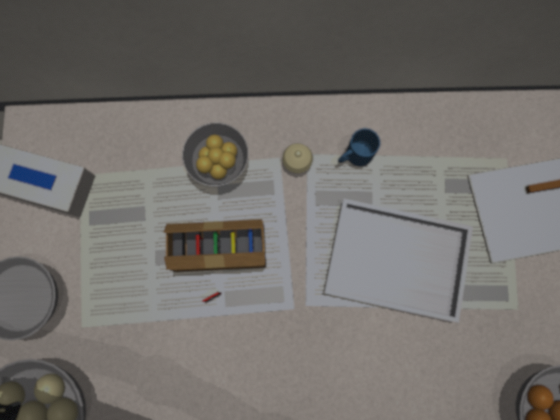

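View pics/side0.png

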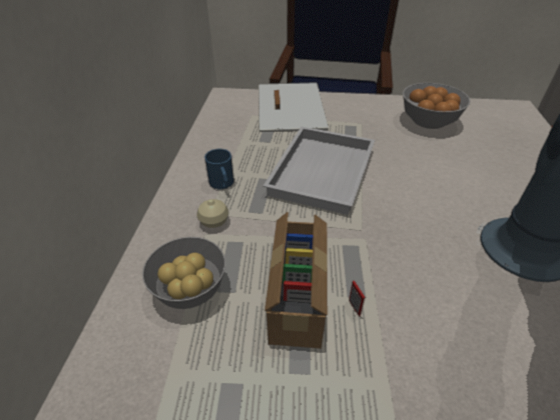

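The top view shows the carton around (215,246), with plates red (198,243), green (215,243), yellow (233,242) and blue (250,242). The slot at about (181,243) looks empty. Candidates for plate_red are the one in the slot (198,243) and a small red piece lying on the table (212,297); I choose the larger one in the slot. The tray is around (397,260).

```bash
cat > h.py <<'E'
from bench import *
import cv2,numpy as np
from scipy.spatial.transform import Rotation as R
def par(c):
    p=camera_params(c); return np.array(p["K"]),np.array(p["dist_coeffs"]),np.array(p["camera_from_world"])
def proj(c,P):
    K,d,T=par(c); P=np.atleast_2d(np.array(P,float))
    return cv2.projectPoints(P,cv2.Rodrigues(T[:3,:3])[0],T[:3,3],K,d)[0].reshape(-1,2)
def unproj(c,uv,z):
    K,d,T=par(c); n=cv2.undistortPoints(np.array(uv,float).reshape(-1,1,2),K,d).reshape(-1,2)
    W=np.linalg.inv(T); o=W[:3,3]; D=np.c_[n,np.ones(len(n))]@W[:3,:3].T
    return o+D*((z-o[2])/D[:,2])[:,None]
def snap(c,name,box=None,s=1,g=1.6,draw=()):
    im=cv2.cvtColor(read_camera(c),cv2.COLOR_RGB2BGR)
    x0,y0,x1,y1=box or (0,0,560,420)
    im=cv2.resize(im[y0:y1,x0:x1],None,fx=s,fy=s,interpolation=cv2.INTER_CUBIC)
    im=np.clip(im*float(g),0,255).astype(np.uint8)
    for poly in draw:
        q=((proj(c,poly)-[x0,y0]+.5)*s).astype(int); cv2.polylines(im,[q],False,(255,0,255),1)
    cv2.imwrite(f"pics/{name}.png",im)
E
python3 - <<'E'
from h import *
snap("top","crop1",(150,205,285,310),5.9)
snap("top","tray1",(310,185,485,330),4)
print(unproj("top",[[202,247]],0.1), unproj("top",[[393,260]],.004))
E
```

```text
[[0.52904989 0.22727459 0.1       ]] [[ 0.49325519 -0.24645833  0.004     ]]
```

View pics/crop1.png

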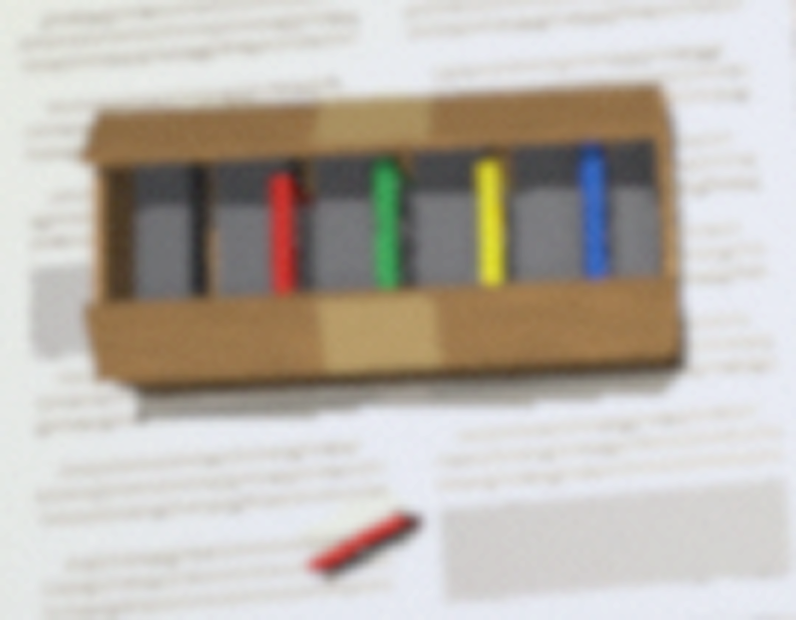

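View pics/tray1.png

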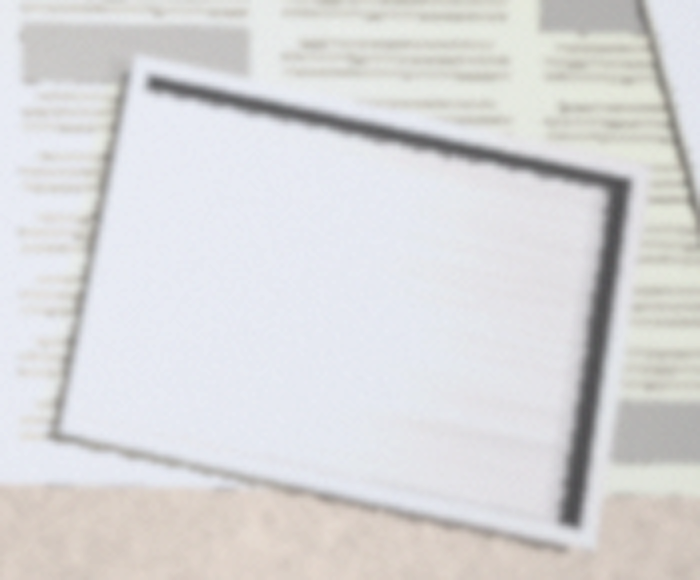

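Run:
```python
from h import *
cr=lambda L:np.array(L)/5.9+[150,205]-.5
H=unproj("top",cr([[100,381],[681,367],[100,112],[662,88]]),.112); print("hinges",H.round(4).tolist())
c=H[:,:2].mean(0); d=(H[0]-H[1])+(H[2]-H[3]); print("c",c,"yaw y-axis",np.degrees(np.arctan2(-d[0],d[1])), np.linalg.norm(d)/2, np.linalg.norm((H[2]+H[3]-H[0]-H[1])/2))
P=unproj("top",cr([[283,173],[283,293],[387,158],[387,290],[489,158],[491,286],[594,150],[597,277]]),.102); print(P.round(4).tolist())
t=lambda L:np.array(L)/4+[310,185]-.5
T=unproj("top",t([[130,57],[650,172],[597,549],[53,438]]),.040);print("tray",T.round(4).tolist())
c=T.mean(0);e=(T[0]-T[1]+T[3]-T[2])/2;print(c,np.linalg.norm(e),np.linalg.norm((T[0]+T[1]-T[3]-T[2])/2),"yaw",np.degrees(np.arctan2(-e[0],e[1])))
for n in ["bowl","mug","onion"]:
  print(n,[ (np.round(unproj("top",[q["at"]],.04),3).tolist(),q["confidence"]) for q in look_for("top",n)][:3])
```

```text
hinges [[0.4781, 0.3085, 0.112], [0.4771, 0.0786, 0.112], [0.5861, 0.3102, 0.112], [0.5891, 0.0835, 0.112]]
c [0.53260644 0.19522443] yaw y-axis 0.25321812527407517 0.22827646765854762 0.11009476560825027
[[0.5607, 0.2378, 0.102], [0.5121, 0.2377, 0.102], [0.5656, 0.1957, 0.102], [0.5121, 0.1959, 0.102], [0.5644, 0.1544, 0.102], [0.5125, 0.1542, 0.102], [0.5664, 0.1119, 0.102], [0.5149, 0.1117, 0.102]]
tray [[0.6498, -0.1197, 0.04], [0.5655, -0.4443, 0.04], [0.3348, -0.3871, 0.04], [0.4122, -0.0592, 0.04]]
[ 0.4905428  -0.25256104  0.04      ] 0.33607466255946505 0.24140436554152758 yaw -13.919142243043595
bowl [([[0.78, 0.195, 0.04]], 0.55)]
mug [([[0.79, -0.177, 0.04]], 0.95)]
onion [([[0.765, -0.008, 0.04]], 0.57)]
```

```bash
cat >> h.py <<'E'
CX,CY=.533,.1958
DOWN=[0,1,0,0]
def push(start,step,n,axis,lim=7,speed=.06):
    """step from start until the force along axis exceeds lim"""
    p=np.array(start,float); f0=read_ft_force()[axis]; f=0
    for i in range(n):
        p=p+step; movel(p.tolist(),speed=speed); f=read_ft_force()[axis]-f0
        if abs(f)>lim: break
    return p,f
E
python3 - <<'E'
from h import *
move_gripper(0.0,60)
move_ptp([CX,.274,.20],DOWN)
z=.140
movel([CX,.274,z],speed=.12)
print(read_ft_force())
movel([CX-.035,.274,z],speed=.08)
print(push([CX-.035,.274,z],np.array([-.003,0,0]),9,0,8))
movel([CX,.274,z])
movel([CX+.035,.274,z],speed=.08)
print(push([CX+.035,.274,z],np.array([.003,0,0]),9,0,8))
movel([CX,.274,z]); movel([CX,.274,.22],speed=.2)
move_ptp([.50,-.02,.35],DOWN)
snap("top","crop2",(140,185,300,305),5,1.6,)
snap("side","side2",(220,190,380,360),3.5,1.6)
print(read_time_s())
E
```

```text
[-0.64035179  0.4077927  -0.05538206]
(array([0.471, 0.274, 0.14 ]), np.float64(5.0028894429672786))
(array([0.589, 0.274, 0.14 ]), np.float64(-8.955891746830078))
12.9167
```

View pics/crop2.png

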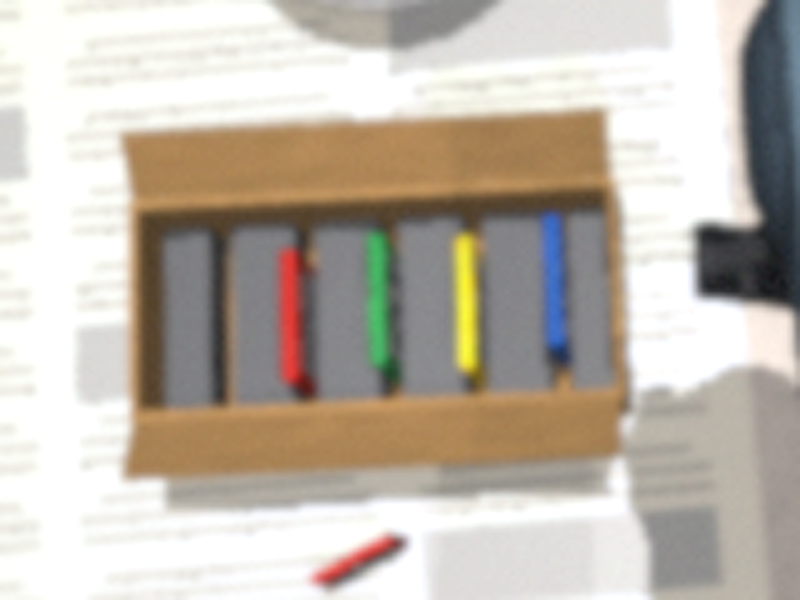

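Both flaps lean outwards now. Red's top edge is at crop (290,315), green (378,299), yellow (466,303), blue (555,281). The fifth slot (218,315) is empty and the white plate is absent.

```bash
cat > plan.py <<'E'
from h import *
def tilt(az,t,s=1):
    """tool z pointing down, tilted t from vertical toward azimuth az; tool y (jaw) in the vertical plane of tilt"""
    zt=np.array([np.sin(t)*np.cos(az),np.sin(t)*np.sin(az),-np.cos(t)])
    x=s*np.array([-np.sin(az),np.cos(az),0]); y=np.cross(zt,x)
    return R.from_matrix(np.c_[x,y,zt]).as_quat()
E
python3 - <<'E'
from plan import *
cr=lambda L:np.array(L)/5+[140,185]-.5
P=unproj("top",cr([[289,248],[291,383],[376,231],[380,366],[464,234],[469,372],[551,213],[558,348]]),.102)
for i,n in enumerate(["red","green","yellow","blue"]): print(n,P[2*i:2*i+2].mean(0).round(4),(P[2*i]-P[2*i+1]).round(4))
E=unproj("top",cr([[128,477],[620,455],[125,133],[605,110]]),.135);print(E.round(4))
q0=read_qpos()
tc=np.array([.4905,-.2526]);a=np.radians(-13.9)
tx=np.array([np.cos(a),np.sin(a)]);ty=np.array([-np.sin(a),np.cos(a)])
for inward in(0,np.pi):
  for s in(1,-1):
    for o in(-.105,-.035,.035,.105):
      for t in(45,55):
        t=np.radians(t);az=a+inward
        dirv=np.array([np.cos(az),np.sin(az)])
        B=tc+ty*o+dirv*.049 # bottom edge
        L=.086
        pos=np.r_[B-dirv*L*np.sin(t),.010+L*np.cos(t)]
        ik=inverse_kinematics(pos.tolist(),tilt(az,t,s).tolist())
        ik2=inverse_kinematics((pos+[0,0,.08]).tolist(),tilt(az,0.,s).tolist())
        print(inward,s,o,t.round(2),None if ik is None else np.round(ik,2).tolist(),None if ik2 is None else np.round(ik2,2).tolist())
E
```

```text
red [0.5278 0.2377 0.102 ] [0.0644 0.0011 0.    ]
green [0.5347 0.1958 0.102 ] [0.0645 0.0016 0.    ]
yellow [0.5314 0.1538 0.102 ] [0.0659 0.0016 0.    ]
blue [0.5409 0.1119 0.102 ] [0.0647 0.0021 0.    ]
[[0.4516 0.3058 0.135 ]
 [0.4554 0.0817 0.135 ]
 [0.6115 0.3097 0.135 ]
 [0.6156 0.0849 0.135 ]]
0 1 -0.105 0.79 [1.89, 0.89, -1.24, 2.31, 2.23, 0.33, -1.31] [-0.06, 0.45, 0.79, 1.9, -0.39, 0.95, 0.68]
0 1 -0.105 0.96 [2.03, 1.16, -1.26, 2.37, 2.68, 0.43, -1.46] [-0.05, 0.45, 0.79, 1.93, -0.4, 0.93, 0.69]
0 1 -0.035 0.79 [1.76, 0.83, -1.24, 2.39, 2.39, 0.44, -1.62] [-0.13, 0.38, 0.71, 1.95, -0.31, 0.92, 0.49]
0 1 -0.035 0.96 [1.9, 1.15, -1.26, 2.45, 2.75, 0.61, -1.62] [-0.13, 0.38, 0.71, 1.98, -0.31, 0.89, 0.5]
0 1 0.035 0.79 [1.58, 0.78, -1.24, 2.44, 2.42, 0.57, -1.82] [-0.22, 0.33, 0.65, 1.99, -0.25, 0.9, 0.32]
0 1 0.035 0.96 None [-0.22, 0.33, 0.64, 2.02, -0.25, 0.87, 0.32]
0 1 0.105 0.79 None [-0.31, 0.3, 0.59, 2.01, -0.22, 0.89, 0.16]
0 1 0.105 0.96 None [-0.31, 0.3, 0.59, 2.04, -0.22, 0.86, 0.16]
0 -1 -0.105 0.79 [1.89, 0.89, -1.24, 2.31, 2.23, 0.33, 1.83] [-0.38, 0.86, 1.37,
[... 1860 characters left out ...]
.035 0.79 [-0.01, 1.03, 0.68, 1.37, -0.3, 1.68, 0.48] [-0.13, 0.42, 0.72, 1.9, -0.34, 0.94, 0.5]
3.141592653589793 -1 -0.035 0.96 [0.02, 1.16, 0.67, 1.22, -0.29, 1.85, 0.48] [-0.13, 0.46, 0.72, 1.89, -0.37, 0.93, 0.52]
3.141592653589793 -1 0.035 0.79 [-0.09, 1.0, 0.65, 1.41, -0.33, 1.68, 0.39] [-0.22, 0.38, 0.66, 1.94, -0.29, 0.92, 0.34]
3.141592653589793 -1 0.035 0.96 [-0.06, 1.14, 0.65, 1.26, -0.33, 1.86, 0.4] [-0.21, 0.41, 0.66, 1.92, -0.32, 0.91, 0.36]
3.141592653589793 -1 0.105 0.79 [-0.17, 0.98, 0.61, 1.42, -0.37, 1.69, 0.3] [-0.31, 0.35, 0.6, 1.95, -0.25, 0.91, 0.18]
3.141592653589793 -1 0.105 0.96 [-0.13, 1.12, 0.62, 1.27, -0.38, 1.87, 0.31] [-0.3, 0.39, 0.61, 1.94, -0.28, 0.9, 0.21]
```

```bash
cat >> plan.py <<'E'
TC=np.array([.4905,-.2526]);TA=np.radians(-13.9)
PL=dict(red=(.5278,.2377),green=(.5347,.1958),yellow=(.5314,.1538),blue=(.5409,.1119))
def tray_px():
    read_camera("top"); return [(np.round(d["at"],1).tolist(),round(d["confidence"],2)) for d in tip_of("top","tray")][:2]
def pick(n,gap=.022):
    x,y=PL[n]
    move_gripper(gap)
    move_ptp([x,y,.24],DOWN); movel([x,y,.150],speed=.2); movel([x,y,.092],speed=.08)
    print("down F",(read_ft_force()).round(1))
    move_gripper(0.0,70); print("gap",read_finger_gap())
    movel([x,y,.13],speed=.06); movel([x,y,.30],speed=.2)
    print("lifted gap",round(read_finger_gap(),4),read_ft_force().round(1),"tray",tray_px())
def place(o,along=0.,tc=TC,ta=TA,t=np.radians(50),L=.088):
    az=ta+np.pi; d=np.array([np.cos(az),np.sin(az)]); ty=np.array([-np.sin(ta),np.cos(ta)])
    q=tilt(az,t,-1).tolist(); B=tc+ty*o+d*(.049+along)
    p=np.r_[B-d*L*np.sin(t),.010+L*np.cos(t)]; zt=np.r_[d*np.sin(t),-np.cos(t)]
    move_ptp((p+[0,0,.13]).tolist(),q); print("over gap",round(read_finger_gap(),4))
    movel((p+[0,0,.03]).tolist(),speed=.2); movel(p.tolist(),speed=.06)
    print("set F",read_ft_force().round(1),"gap",round(read_finger_gap(),4))
    move_gripper(.026)
    movel((p-zt*.07).tolist(),speed=.10); movel((p-zt*.07+[0,0,.10]).tolist(),speed=.25)
E
python3 - <<'E'
from plan import *
print(tray_px())
pick("blue",.020); place(-.099)
move_ptp([.53,.15,.30],DOWN)
snap("top","b1",(300,170,500,340),4,1.4)
print(read_time_s(),tray_px())
E
```

```text
[([399.7, 259.8], 0.79)]
down F [ 0.2 -0.1  0.5]
gap 0.006579375563105041
lifted gap 0.0065 [-0.7 -0.4 -1.1] tray [([393.3, 260.9], 0.95)]
over gap 0.0072
set F [-0.8  0.4 -0.2] gap 0.007Traceback (most recent call last):
  File "<stdin>", line 3, in <module>
  File "plan.py", line 27, in place
    movel((p-zt*.07).tolist(),speed=.10); movel((p-zt*.07+[0,0,.10]).tolist(),speed=.25)
                                          ~~~~~^^^^^^^^^^^^^^^^^^^^^^^^^^^^^^^^^^^^^^^^^
bench.MotionError: the arm cannot follow that straight line within its joint ranges
```

```bash
sed -i 's/; movel((p-zt\*.07+\[0,0,.10\]).tolist(),speed=.25)/; r=p-zt*.07; move_ptp([float(r[0])-.03,float(r[1])+.02,.30],tilt(az,0.,-1).tolist())/' plan.py; tail -3 plan.py
python3 - <<'E'
from plan import *
r=read_eef_pos(); print(r)
move_ptp([r[0]-.03,r[1]+.02,.30],tilt(TA+np.pi,0.,-1).tolist())
move_ptp([.53,.15,.30],DOWN)
snap("top","b1",(300,170,500,340),4,1.4)
print(read_time_s(),tray_px())
E
```

```text
print("set F",read_ft_force().round(1),"gap",round(read_finger_gap(),4))
    move_gripper(.026)
    movel((p-zt*.07).tolist(),speed=.10); r=p-zt*.07; move_ptp([float(r[0])-.03,float(r[1])+.02,.30],tilt(az,0.,-1).tolist())
[ 0.53612145 -0.3659231   0.11117584]
24.65 [([391.9, 261.9], 0.71)]
```

View pics/b1.png

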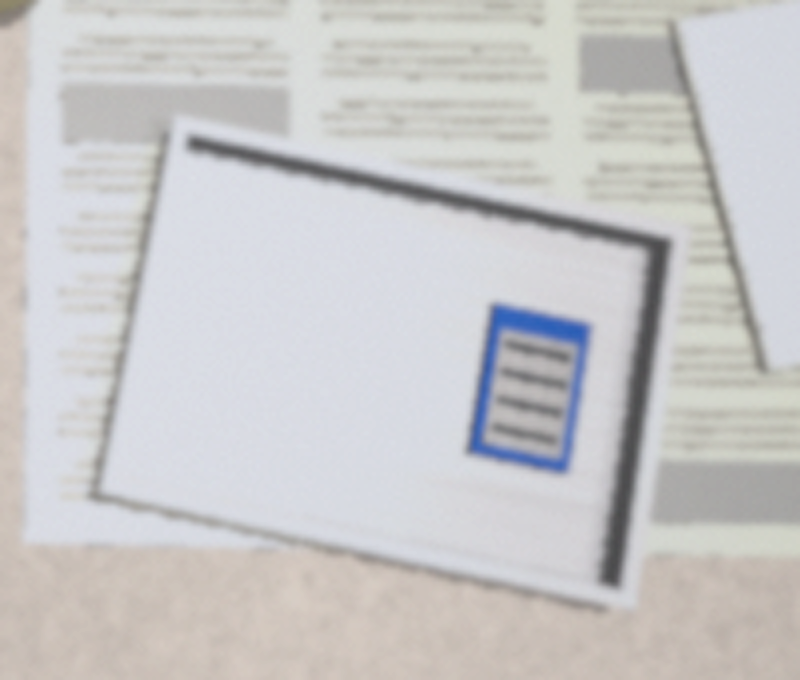

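Blue lies flat in the tray at crop (530,388), clear of the rim, and the tray hasn't moved. I'll take the next plates with checks on grip and tray position.

Run:
```python
from plan import *
for n,o in (("yellow",-.033),("green",.033),("red",.099)):
    print(n); pick(n)
    t=tray_px(); 
    if read_finger_gap()<.004 or not t or np.hypot(*(np.array(t[0][0])-[394,260.5]))>8: print("STOP",t); break
    place(o); print(read_time_s())
else: move_ptp([.53,.15,.30],DOWN)
snap("top","b2",(140,150,500,340),2.2,1.4)
```

```text
yellow
down F [-0.2  0.3  0.4]
gap 0.006673799549109508
lifted gap 0.007 [-0.7 -0.2 -1.2] tray [([396.2, 260.7], 0.6)]
over gap 0.0067
set F [-0.7  0.7 -0.8] gap 0.0065
34.0333
green
down F [-1.1  0.3 -0.4]
gap 0.006893976357474007
lifted gap 0.0071 [ 0.6  0.5 -2.1] tray [([392.6, 259.6], 0.78)]
over gap 0.0071
set F [-0.   0.4 -1.8] gap 0.0068
44.6833
red
down F [-0.   0.3  0.7]
gap 0.006863041045425033
lifted gap 0.0073 [-0.3 -1.1 -0.6] tray [([394.3, 259.8], 0.93)]
over gap 0.0069
set F [-0.6 -1.1 -0.9] gap 0.0068
55.1917
```

View pics/b2.png

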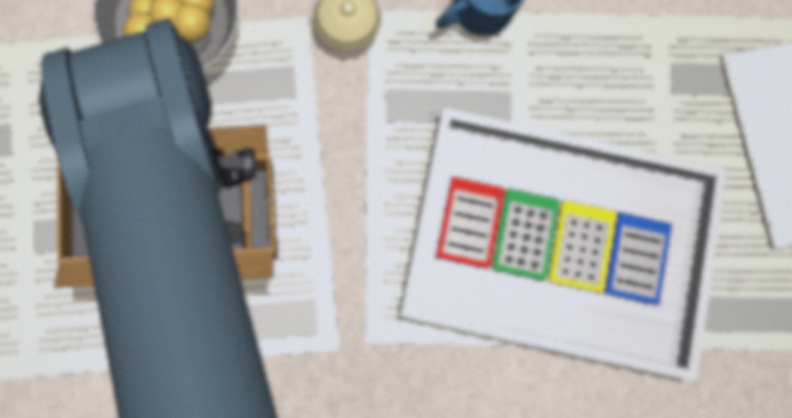

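All four plates lie side by side, flat on the tray floor (red at crop (470,222) to blue (640,258)). Now I'll fold the flaps shut.

Run:
```python
from plan import *
y=CY
move_gripper(0.0,60)
for hx,s in((.481,1),(.585,-1)):
    x0=hx-s*.058; x1=hx+s*.023
    move_ptp([x0,y,.24],DOWN); movel([x0,y,.141],speed=.15); print(read_ft_force().round(1))
    p,f=push([x0,y,.141],np.array([s*.009,0,0]),9,0,15,.08); print("sweep",p,round(f,1))
    p,f=push(p,np.array([0,0,-.002]),8,2,7,.04); print("press",p,round(f,1))
    movel([p[0],y,.24],speed=.2)
move_ptp([.50,-.02,.35],DOWN)
snap("top","c1",(140,185,300,305),5)
snap("side","c2",(130,110,410,360),2.8)
print(read_time_s())
```

```text
[0.5 1.  0.8]
sweep [0.45   0.1958 0.141 ] -20.3
press [0.45   0.1958 0.125 ] -4.0
[0.5 0.1 0.5]
sweep [0.562  0.1958 0.141 ] -0.6
press [0.562  0.1958 0.131 ] 15.1
68.6333
```

View pics/c1.png

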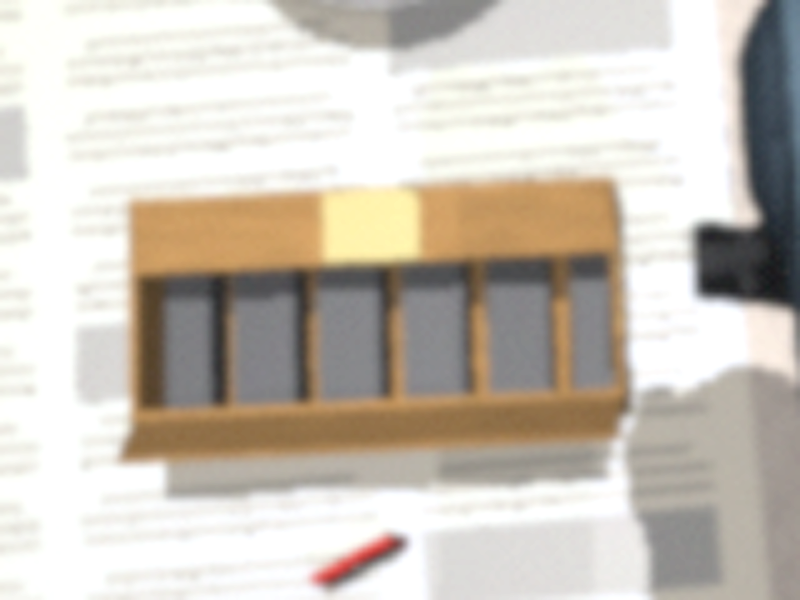

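View pics/c2.png

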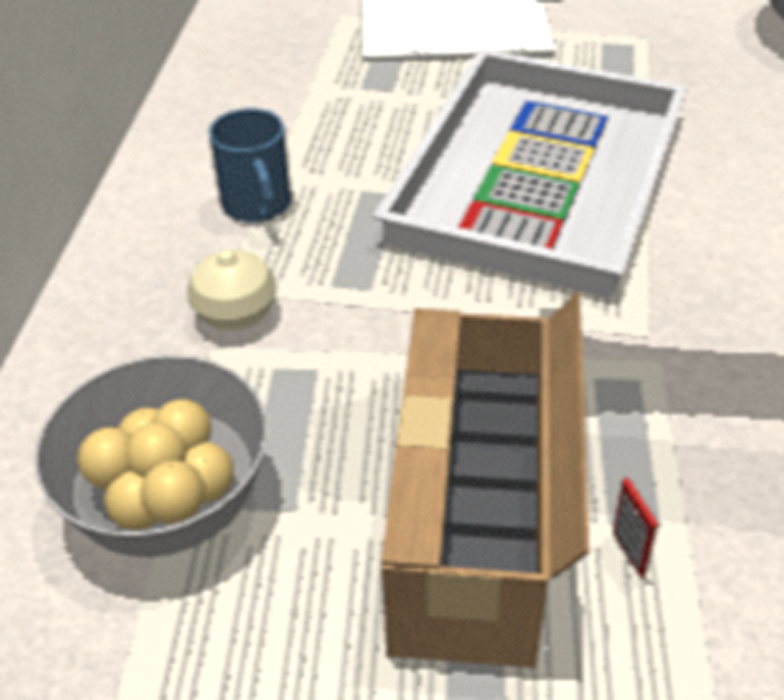

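The far flap is shut. The near one stopped early on a force spike and stands at about 1.9 rad. The carton is empty. I'll redo the near flap, pushing higher up for a better lever.

Run:
```python
from plan import *
y=CY;x0=.420
move_ptp([x0,y,.24],DOWN); movel([x0,y,.148],speed=.15)
p,f=push([x0,y,.148],np.array([.006,0,0]),14,0,35,.06); print("sweep",p,round(f,1))
if p[0]>.5:
    p,f=push(p,np.array([0,0,-.002]),11,2,9,.04); print("press",p,round(f,1))
movel([p[0],y,.24],speed=.2)
move_ptp([.50,-.02,.35],DOWN)
snap("side","d2",(130,110,410,360),2.8)
read_camera("top")
for n in("bowl","onion","mug"): print(n,[(np.round(unproj("top",[q["at"]],.04),3).tolist(),round(q["confidence"],2)) for q in look_for("top",n)][:1])
print(read_time_s())
```

```text
sweep [0.504  0.1958 0.148 ] 0.5
press [0.504  0.1958 0.132 ] 10.4
bowl [([[0.775, 0.199, 0.04]], 0.93)]
onion [([[0.761, -0.006, 0.04]], 0.79)]
mug [([[0.79, -0.175, 0.04]], 0.85)]
77.8
```

View pics/d2.png

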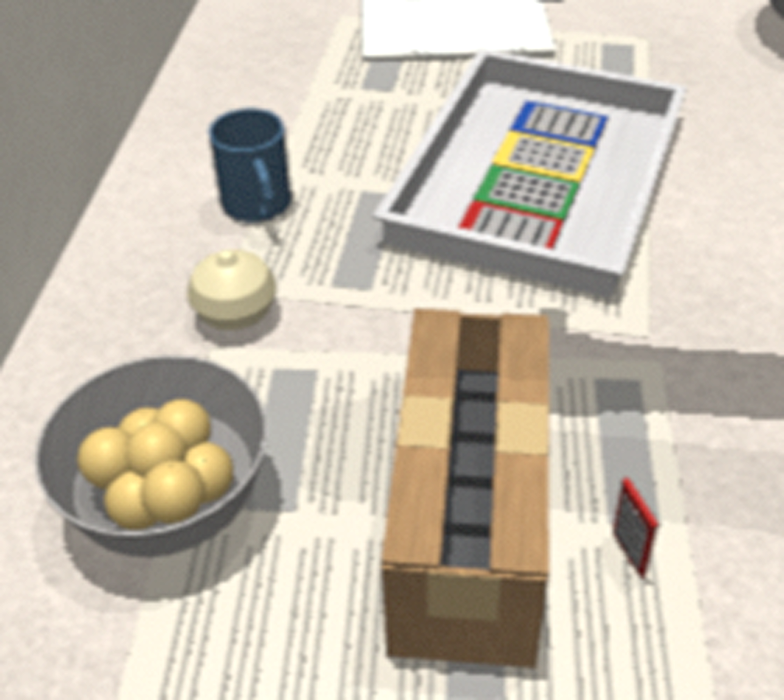

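Both flaps are level with an even gap between them, and the press ended against a stop at rim height. The plates lie flat and the bowl, onion and mug are unmoved.

```bash
python3 -c "
from bench import *
print(sign_off(),read_time_s())"
```

```text
the job is handed in; nothing more can be done
the job is handed in; nothing more can be done
```

I opened both flaps, laid the four plates that were there (blue, yellow, green and red; white was absent) flat in the tray, then shut both flaps. I handed the job in at about 78 s.

- **Final picture:** the plates lie side by side on the tray floor, clear of the rim. The carton is empty, and both flaps are level with an even gap between them. The tray did not shift before or between the placements.
- **Bowl, onion and mug:** they read within about 6 mm of where they started, which is within the detectors' scatter. I left the small red look-alike piece untouched.
- **One failure, mended:** the first attempt to close the near flap stopped on a 20 N sideways force spike and left it standing at about 1.9 rad. A second push, higher up, closed it.
- **How shut was checked:** the near and far flaps pressed against their stops with about 10 and 15 N at rim height. I judged "shut" from that and the picture; I did not measure the angles.

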